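# Lock the soil sample cell into its bayonet seat

### The arm

A 6-joint arm with a two-finger parallel gripper is mounted at the origin on the work surface. World frame = base frame: x ahead of the robot, y to its left, z up, the work surface at z = 0. Lengths are in mm, angles in rad, forces in N, time in s.
With the tool pointing down it reaches from about 275 to 750 mm from the base axis. Payload 10.2 kg.
Tool frame: the origin (TCP) lies at the very end of the fingers, on their centre line; the grasp point (between the pads) lies behind it (ctrl.grasp_offset is the z of the grasp point in the tool frame, in mm); z points along the fingers, y is the direction in which the jaws open and shut (so a half turn about z gives the same grasp; the last joint's range is limited). The gripper opens to 85 mm and grips with 20 to 120 N. Pads are 22 mm wide; open, the fingers measure 114 mm over their backs; the gripper's body (76 mm by 85 mm) begins 54 mm behind the grasp point. The pads swing forward as they close: fully open they stand 13 mm farther back than shut.
Start: joints at [-1.437, 0.313, 1.498, -0, 1.331, -0.223], TCP at [183.358, -491.946, 231.294] pointing down, gripper open.
Joint ranges: [-2.94, 2.94], [-0.97, 2.17], [0.19, 2.56], [-1.23, 4.37], [0.02, 3.11], [-2.88, 2.88]. Speed limits (rad/s): [2.39, 2.39, 3.01, 3.14, 3.14, 3.14].

### API

Orientations are given as a unit quaternion [w, x, y, z].
In Python, from rig import ctrl, capture, job gives the robot as it stands. The module is installed in compiled form; this text tells all that it offers.
- The arm moves only by the tool move_arm, never from a script. Its argument "series" is a list of rows, each a list of 7 numbers: the turn, a rotation vector about the tool's x, y, z in rad, then the shift along the tool's x, y, z in cm, then the opening, from 0 (shut) to 1 (fully open). A call has 1 to 5 rows; each row is the pose to reach, as a shift and turn from the pose measured when the call began, along the tool's axes at that moment; what a row does not reach only later rows make up. A row lasts 1/12 s, in which the tool goes at most 41.7 mm and 7.16 degrees, less where a joint would pass 70% of its speed; a pose out of reach is approached as far as the arm can. A call with a gripper value outside its range is refused whole. The fingers move at their own pace and stop on an object; "grip_force" is the grip in N (left out, the last holds). Time passes only in rows, so rows that repeat a pose let the fingers close. It gives the time, the measured TCP pose, the force and the opening at its end, in the units of the state.
- ctrl.sense(): the state, without advancing time (a new reading comes with each control period).
- capture(name): name is "scene" or "top"; returns a dict with "frame" (480x640x3 uint8, red, green, blue), "mtx" (3x3 intrinsics, pixels), "dist" ([k1, k2, p1, p2, k3] as OpenCV has them; the pictures are not rectified), "R" (3x3) and "t" (3): a world point X has camera coordinates R X + t. Camera axes: x right, y down, z forward; pixel columns grow to the right and rows downward; lengths in mm; the calibration is good to about 2 mm. A picture is of the moment at which its call begins. There is no depth.
- job.finish_job(): hands the job in, once; it reports no verdict.
The state is a dict: "time_s": time; "joints": joint angles; "dq": joint speeds; "tau": joint torques, N m; "eef_pos": TCP position; "ee_rot": TCP orientation; "force": force on the tool from outside, world axes, zero at the start; "wrist_torque": the same for the moment, N m; "grip_width": opening from 0.0 (shut) to 1.0 (fully open).
Only numpy, scipy, OpenCV 4.12 (cv2) and the standard library are available. Lean on these libraries where they do the work, as an engineer would, in place of code of your own. Each camera call takes 0.05 s, during which the arm holds its last target.

### The job

Pick up the soil sample cell by its black bar, feel its two lugs into the notches of the round collar on the grey seat, push it gently down against the spring and twist it clockwise (seen from above) about a quarter turn to the stop, then let it rise into its lock and let go. Never force it, and leave the other things on the bench where they are.

Things in the scene. Friction and masses are not known exactly. Their poses are not given: they have to be found in the camera images.
- cell_mid (a point): Sample cell, a bare aluminium cylinder 48 mm wide, 40 mm tall, with a black bar on top (76 mm in all, 0.28 to 0.42 kg) and two lugs low on its sides; stands upright. Point: on its axis, 38 mm above its underside. z up along the axis, x along bar and lugs. Foot tapers from 48 to 38 mm over its lowest 7 mm. The same when turned half a turn.
- cell_bar (a point): Middle of the cell's black bar, where to grasp it: 20 mm above cell_mid. Bar 44 mm long (cell x), 14 mm wide (cell y), 36 mm tall, solid down to the cylinder's flat top.
- cell_lugs (a point): On the cell's axis at the middle height of its two lugs, 23 mm below cell_mid (15 mm above the underside). The lugs point along cell +x and -x to 31.5 mm from the axis, each 10 mm wide and 6 mm thick.
- seat: Fixed seat: grey square base plate 130 x 130 x 24 mm (origin under its centre, on the bench; x, y along its edges) carrying a round steel bayonet collar, 79 mm wide, top 61 mm above the bench. Bore 51 mm (1.5 mm clearance round the cell). Press cell and seat together with less than 80 N in all (20 N of push is safe): turn gently onto the stop, and never drive the lugs hard onto the lip.
- seat_mouth (a point): Centre of the collar's mouth, at its top. Its lip is 7 mm thick, with two opposite notches 13 mm wide for the lugs. The collar is clamped by hand: the line through its notches lies 0.1 to 0.8 rad anticlockwise (from above) of the seat's x axis. The angle is not reported: find it by feel (lugs sliding on the lip under a light push) or in a picture. Lugs on the lip: cell_mid 86 mm above the bench.
- seat_plate (a point): Centre of the sprung ejector plate's top in the collar as built, 46 mm above the bench. Lugs dropped in the notches, cell resting on the plate: cell_mid at 84 mm. The plate pushes up with 6 N, and 0.8 N more per mm it is pushed down; end of travel: cell_mid at 71 mm. Below 74 mm (about 11 N of push) the lugs pass under the lip and can turn clockwise seen from above (negative about z).
- seat_axis (a point): On the seat's axis, 77 mm above the bench: where cell_mid is when locked. The clockwise turn ends at a stop 1.43 rad past the middle of the notches; at the stop are pockets 3 mm deep, 12.5 mm wide, in the lip's underside, into which the spring lifts the lugs once the push is eased, and holds them. Anticlockwise is blocked. Turning takes up to about 0.4 N m. Short of the pockets the cell stays at 74 mm.
- load_cap_mid (a point): A bystander, not to be used: aluminium load cap, a 68 mm wide round disc with a slim stem and small round knob, 55 mm tall, no lugs, no bar; the point is half-way up its axis. It stands beside the cell, on either side.
- tin: A bystander: shallow round brass tin, 72 mm wide, 28 mm tall; origin under its centre.
- weight: A bystander: round steel weight with a knob, 72 mm wide, 48 mm tall; origin under its centre.
- trowel: A bystander: small trowel lying flat, wooden handle and steel blade, 190 mm long along its x.
- cutter: A bystander: thin steel cutting ring, 66 mm wide, 22 mm tall; origin under its centre.
- flask: A bystander: white plastic jar, 56 mm wide, 130 mm tall; origin under its centre.

How it is judged (in metres and radians):
On the way, in this order (a step that is already met when the one before it is completed fails the run):
1. the cell is lifted clear of the bench (height (world z) of cell_mid above 0.092 m), for 0.1 s.
2. the cell is centred in the collar and pushed down until its lugs are below the lip (z of cell_mid in the frame of seat below 0.0752 m and horizontal distance between cell_mid and seat_mouth below 0.003 m), for 0.1 s.
At the end, for the whole second after the job is handed in: The cell is locked in the collar: released, at rest, its middle 75.5 to 79.5 mm above the bench (risen into the lock pockets and held there by the spring; unlocked it would stand at 84 mm or more, half-turned at 74 mm), within 3 mm of the seat's axis and upright within 4 degrees (z of cell_mid in the frame of seat between 0.0755 and 0.0795 m and horizontal distance between cell_mid and seat_mouth below 0.003 m and angle between cell_mid's own z axis and vertical below 0.07 rad and linear speed of cell below 0.01 m/s); the robot touches nothing.
It fails at once if cell and seat pressed on each other with more than 80 N (contact force between cell and seat above 80 N).
It fails at once if a bystander (load cap, tin, weight, trowel, ring or jar) pushed more than 20 mm from its place (distance of any of load_cap_mid, tin, weight, trowel, cutter, flask from where it was at the start of the episode above 0.02 m).
It also fails if it takes over 72 s, if anything falls off the work surface, if the arm or the gripper's body presses on something with over 40 N, if the wrist force passes 120 N, or if a joint passes its speed limit or range.

## Working session

There is one attempt and no reset: what is moved stays moved. The work goes in short steps, Python scripts to look and compute and a tool call to move; the robot and the scene stay as the last step left them, time stands still between calls to the robot, and variables do not carry over. Pictures are saved under pics/ and viewed, and the job is handed in when it is done.

Besides the shell and the picture viewer there is one more tool, called after "Request:" as name(argument=value, ...) on one line, values as JSON. move_arm: Moves the arm, as the interface text tells. Its arguments: {"type":"object","properties":{"series":{"type":"array","items":{"type":"array","items":{"type":"number"}}},"grip_force":{"type":"number"}},"required":["series"]}

```bash
mkdir -p pics
python3 - <<'E'
from rig import ctrl,capture
import cv2,pickle
print(ctrl.sense(), ctrl.grasp_offset)
for n in("scene","top"):
    c=capture(n); cv2.imwrite(f"pics/{n}0.png",c["frame"][:,:,::-1]); pickle.dump(c,open(f"{n}0.pkl","wb"))
    print(n,c["mtx"],c["dist"],c["R"],c["t"])
E
```

```text
{'time_s': 0.0, 'joints': array([-1.43739874e+00,  3.13413914e-01,  1.49845688e+00,  8.69150917e-06,
        1.33101035e+00, -2.23380698e-01]), 'dq': array([-0.00081288, -0.00123753, -0.00075274, -0.00124752,  0.00111006,
       -0.00045949]), 'tau': array([ 2.71525607e-05, -4.12265432e+01, -2.59744996e+01, -1.23145710e-04,
        4.15379312e-03,  3.01195549e-07]), 'eef_pos': array([ 183.323709  , -491.66707161,  230.74609454]), 'ee_rot': array([-6.43405426e-04,  9.84130786e-01,  1.77443456e-01,  3.31923852e-05]), 'force': array([ 0.29641861,  0.00659703, -0.58306603]), 'wrist_torque': array([-0.03465472,  0.00416082,  0.05599557]), 'grip_width': 0.9980985458517507} -18.700000000000003
scene [[506.7334141    0.         327.6531332 ]
 [  0.         506.7334141  234.47589969]
 [  0.           0.           1.        ]] [-0.02149141  0.          0.          0.          0.        ] [[-0.83708001  0.54680302 -0.01742169]
 [ 0.36980476  0.54207832 -0.75458302]
 [-0.40316436 -0.63808898 -0.65597329]] [ 526.02069235 -115.82178576 1199.7057821 ]
top [[569.06148053   0.         317.36111446]
 [  0.         569.06148053 244.9727334 ]
 [  0.           0.           1.        ]] [-0.12841794  0.          0.          0.          0.        ] [[ 0.02363809 -0.99929163  0.02928281]
 [-0.99671305 -0.0258272  -0.0767858 ]
 [ 0.0774877  -0.02737149 -0.99661751]] [ -98.9963315   584.67925455 1163.28943219]
```

```bash
ls pics
```

```text
scene0.png
top0.png
```

View pics/scene0.png

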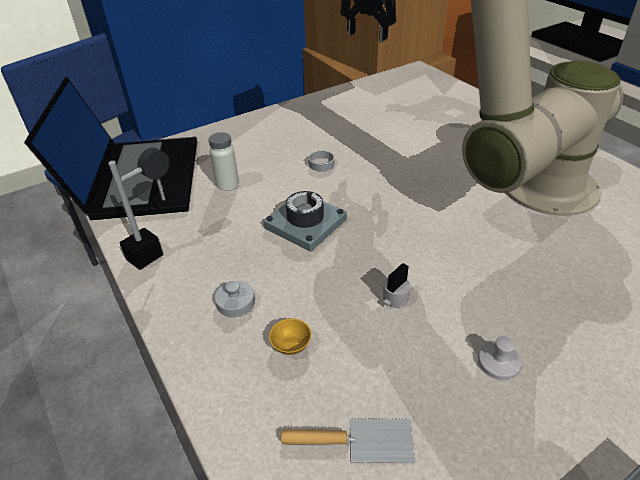

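View pics/top0.png

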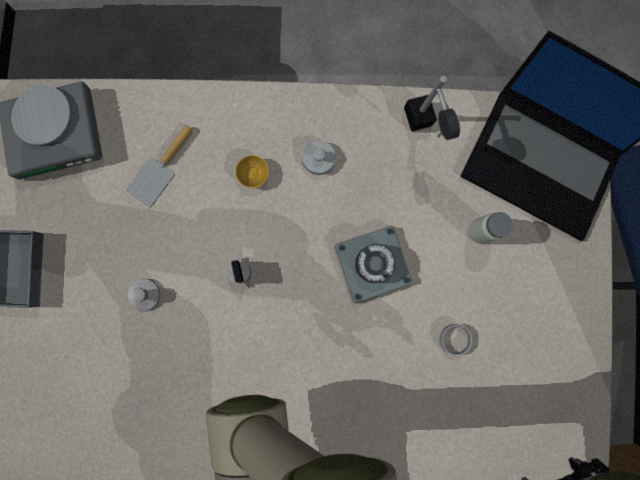

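The scene view shows the cell at about (397,290) and the seat at (305,210). In the top view the cell's bar is at about (238,271) and the collar at (375,263). I'll enlarge both.

Run:
```python
import cv2,numpy as np
t=cv2.imread("pics/top0.png");s=cv2.imread("pics/scene0.png")
def crop(i,x,y,w,k): return cv2.resize(i[y:y+w,x:x+w],(k,k),interpolation=cv2.INTER_CUBIC)
cv2.imwrite("pics/z0.png",np.hstack([crop(t,213,246,50,400),crop(t,350,239,50,400)]))
cv2.imwrite("pics/z1.png",np.hstack([crop(s,367,255,60,400),crop(s,275,180,60,400)]))
cv2.imwrite("pics/z2.png",crop(t,325,214,100,600))
```

```text
(no output)
```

View pics/z0.png

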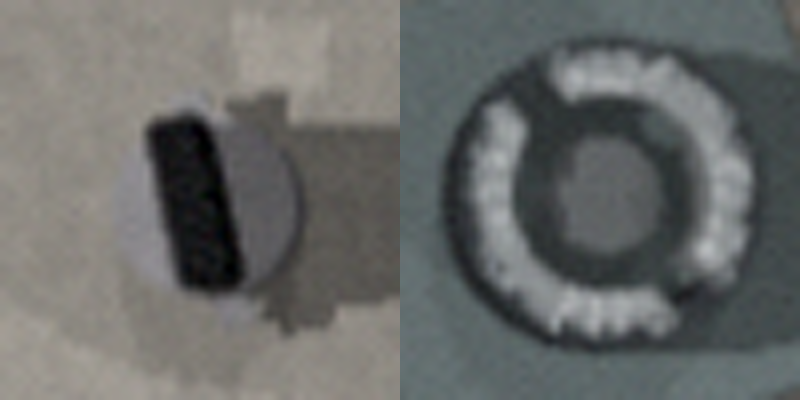

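View pics/z1.png

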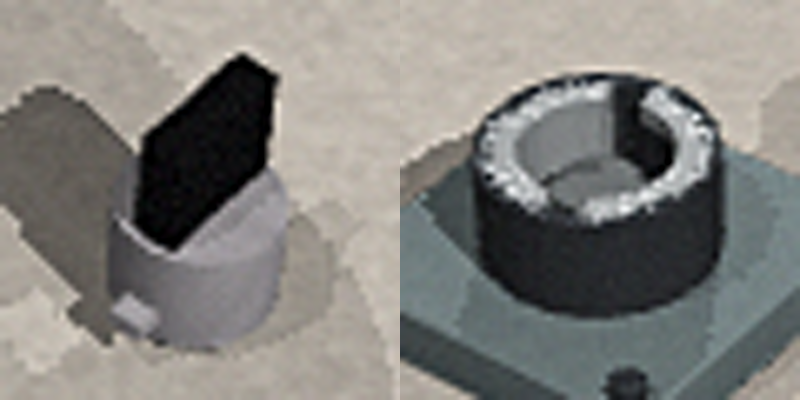

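View pics/z2.png

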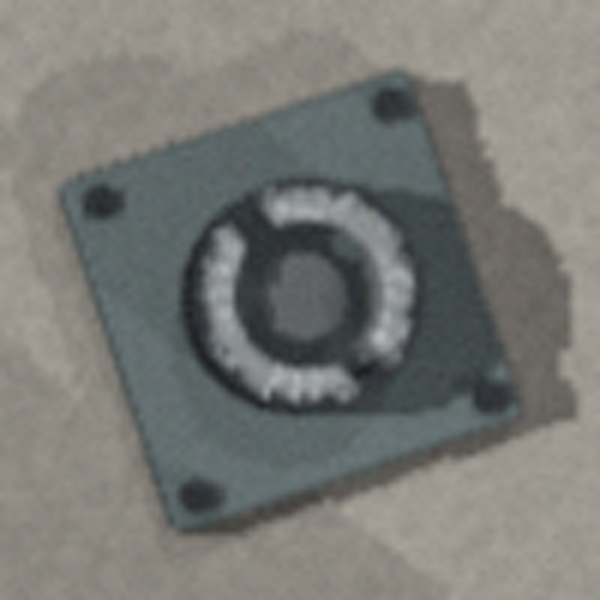

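```bash
cat > h.py <<'E'
import pickle,numpy as np,cv2
cams={n:pickle.load(open(f"{n}0.pkl","rb")) for n in("scene","top")}
def proj(n,X):
    c=cams[n]; r,_=cv2.Rodrigues(np.array(c["R"])); 
    return cv2.projectPoints(np.array(X,float).reshape(-1,3),r,np.array(c["t"],float),c["mtx"],np.array(c["dist"],float))[0][:,0]
def onz(n,uv,z):
    c=cams[n]; R=np.array(c["R"]);t=np.array(c["t"])
    p=cv2.undistortPoints(np.array(uv,float).reshape(-1,1,2),c["mtx"],np.array(c["dist"],float))[:,0]
    d=np.c_[p,np.ones(len(p))]@R; C=-R.T@t
    return C+d*((z-C[2])/d[:,2])[:,None]
def un(pts,x,y,k): return (np.array(pts,float)+.5)/k-.5+np.array([x,y])
E
python3 - <<'E'
from h import *
for n in cams: print(n,-np.array(cams[n]["R"]).T@cams[n]["t"])
b=onz("top",un([(148,125),(205,115),(243,283),(180,292)],213,246,8),76); print("bar top",b,b.mean(0))
p=onz("top",un([(62,188),(405,70),(520,405),(178,530)],325,214,6),24);print("plate",p,p.mean(0)); 
for i in range(4): d=p[(i+1)%4]-p[i]; print(np.hypot(*d[:2]),np.arctan2(d[1],d[0]))
w=onz("top",un([(250,212),(367,365)],325,214,6),61);d=w[1]-w[0];print("notch",w,w.mean(0),np.hypot(*d[:2]),np.arctan2(d[1],d[0]))
# lip ring from scene: white band extremes
k=60/400
w=onz("scene",un([(476,145),(720,145),(600,73),(590,222)],275-60,180,1/k),61);print("scene ring",w,w.mean(0))
b=onz("scene",un([(240,55),(278,75)],367,255,1/k),76);print("bar scene far end",b)
E
```

```text
scene [966.83146414 540.67381476 708.74195897]
top [ 494.95690447  -51.98461458 1207.14856996]
bar top [[546.14839578  87.70987078  76.        ]
 [549.00460983  73.61489677  76.        ]
 [507.58490564  62.82566878  76.        ]
 [504.94623447  78.38247576  76.        ]] [526.92103643  75.63322802  76.        ]
plate [[ 588.01501344 -121.14182127   24.        ]
 [ 632.64990756 -240.79452247   24.        ]
 [ 516.20486497 -282.94834296   24.        ]
 [ 470.29131312 -163.94518016   24.        ]] [ 551.79027477 -202.20746671   24.        ]
127.70686228967263 -1.2137476833795589
123.84018945844373 -2.7942622350347266
127.553153627873 1.9390173012750918
125.26371042325823 0.3487315447294674
notch [[ 578.62328777 -182.75538509   61.        ]
 [ 527.88989716 -223.34243949   61.        ]] [ 553.25659246 -203.04891229   61.        ] 64.97065420470585 -2.466847602058116
scene ring [[ 583.10968301 -228.42786855   61.        ]
 [ 519.31872678 -184.62164436   61.        ]
 [ 530.64395838 -239.21019359   61.        ]
 [ 573.4556755  -174.40807278   61.        ]] [ 551.63201092 -206.66694482   61.        ]
bar scene far end [[509.69694014  64.97492028  76.        ]
 [506.22922469  76.53348824  76.        ]]
```

```bash
cat > ov.py <<'E'
from h import *
import sys
def circ(x,y,z,r,a0=0,a1=2*np.pi):
    a=np.linspace(a0,a1,60); return np.c_[x+r*np.cos(a),y+r*np.sin(a),np.full(60,z)]
def box(x,y,a,l,w,z):
    c,s=np.cos(a),np.sin(a); return np.array([[x+c*u-s*v,y+s*u+c*v,z] for u,v in [(-l,-w),(l,-w),(l,w),(-l,w),(-l,-w)]])
def ov(cell,seat,notch,off,out):
    rows=[]
    for n,r in(("top",[(213,246,50),(325,214,100)]),("scene",[(365,250,60),(255,180,100)])):
        im=cv2.imread(f"pics/{n}0.png"); row=[]
        for i,(X,Y,W) in enumerate(r):
            K=400/W; c=cv2.resize(im[Y:Y+W,X:X+W],(400,400),interpolation=cv2.INTER_CUBIC)
            if i==0:
                x,y,a=cell; x+=off[n][0];y+=off[n][1]
                L=[(box(x,y,a,22,7,76),(0,0,255)),(box(x,y,a,22,7,40),(0,255,255)),(circ(x,y,40,24),(0,255,0)),(circ(x,y,7,24),(255,0,0)),(box(x,y,a,31.5,5,15),(255,0,255))]
            else:
                x,y,a=seat; x+=off[n][0];y+=off[n][1]
                L=[(box(x,y,a,65,65,24),(0,0,255)),(circ(x,y,61,39.5),(0,255,0)),(circ(x,y,61,25.5),(255,0,0)),(box(x,y,notch,39.5,6.5,61),(255,0,255))]
            for P,col in L:
                q=(proj(n,P)-[X,Y]+.5)*K-.5
                cv2.polylines(c,[np.round(q*8).astype(np.int32)],False,col,1,cv2.LINE_AA,3)
            row.append(c)
        rows.append(np.hstack(row))
    a=np.vstack(rows); cv2.imwrite(out,cv2.resize(a,(600,600)) if 0 else a[:,:]); cv2.imwrite(out+"_t.png",rows[0]);cv2.imwrite(out+"_s.png",rows[1])
E
python3 -c "
from ov import *
ov((526.5,75.5,.239),(552.3,-203,.355),.675,dict(top=(0,0),scene=(0,0)),'pics/o1.png')"
```

```text
(no output)
```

View pics/o1.png_t.png

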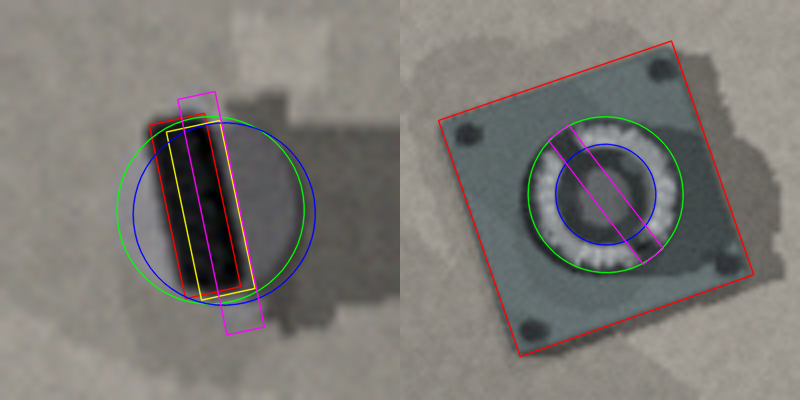

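View pics/o1.png_s.png

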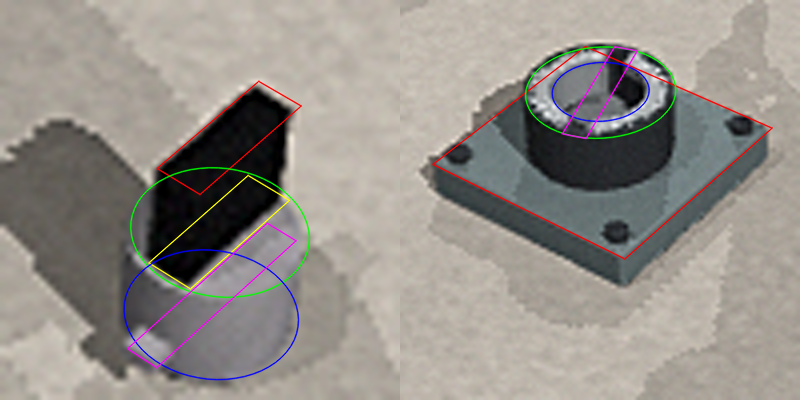

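```bash
cat > g.py <<'E'
import sys,numpy as np
from scipy.spatial.transform import Rotation as Ro
from rig import ctrl
def st(): 
    s=ctrl.sense(); q=s["ee_rot"]; return s,Ro.from_quat([q[1],q[2],q[3],q[0]])
def go(x,y,z,yaw):
    s,R=st(); T=Ro.from_euler('z',yaw)*Ro.from_euler('x',np.pi)
    rv=(R.inv()*T).as_rotvec(); d=R.inv().apply(np.array([x,y,z])-s["eef_pos"])/10
    print("row",np.round(rv,3),np.round(d,2))
def show():
    s,R=st(); X=R.as_matrix()
    print("t%.2f"%s["time_s"],"pos",np.round(s["eef_pos"],1),"yaw %.3f"%np.arctan2(X[1,0],X[0,0]),"tilt",np.round(X[:2,2],3),"F",np.round(s["force"],1),"M",np.round(s["wrist_torque"],2),"g %.3f"%s["grip_width"],"q6 %.2f"%s["joints"][5])
if __name__=="__main__":
    show()
    if len(sys.argv)>4: go(*map(float,sys.argv[1:5]))
E
python3 g.py 527.3 75.5 200 .239
```

```text
t0.10 pos [ 183.3 -491.7  230.8] yaw 0.357 tilt [-0.     0.001] F [-0.4  0.6 -0.7] M [-0.01 -0.01  0.02] g 1.001 q6 -0.22
row [-0.001 -0.     0.118] [ 52.04 -41.13   3.14]
```

Request:
move_arm(series=[[0,0,0.118,52,-41.1,3,1],[0,0,0.118,52,-41.1,3,1],[0,0,0.118,52,-41.1,3,1],[0,0,0.118,52,-41.1,3,1],[0,0,0.118,52,-41.1,3,1]])

```text
time_s: 0.52
eef_pos: [291.7, -312.0, 221.6]
ee_rot: [-0.001, 0.993, 0.119, -0.0]
force: [1.2, -0.3, 1.2]
grip_width: 1.0
```

```bash
python3 g.py 527.3 75.5 200 .239
```

```text
t0.52 pos [ 291.7 -312.   221.6] yaw 0.238 tilt [-0.     0.002] F [ 1.2 -0.3  1.2] M [-0.03 -0.03  0.01] g 1.000 q6 0.24
row [-0.002 -0.    -0.001] [ 32.04 -32.1    2.21]
```

Request:
move_arm(series=[[0,0,0,32,-32.1,2.2,1],[0,0,0,32,-32.1,2.2,1],[0,0,0,32,-32.1,2.2,1],[0,0,0,32,-32.1,2.2,1],[0,0,0,32,-32.1,2.2,1]])

```text
time_s: 0.93
eef_pos: [399.5, -133.9, 211.9]
ee_rot: [-0.001, 0.993, 0.119, -0.0]
force: [1.9, -1.4, 0.7]
grip_width: 1.001
```

```bash
python3 g.py 527.3 75.5 150 .239
```

```text
t0.93 pos [ 399.5 -133.9  211.9] yaw 0.238 tilt [-0.     0.001] F [ 1.9 -1.4  0.7] M [-0.02  0.04 -0.  ] g 1.001 q6 0.73
row [-0.002 -0.    -0.001] [ 17.36 -17.33   6.22]
```

Request:
move_arm(series=[[0,0,0,17.4,-17.3,6.2,1],[0,0,0,17.4,-17.3,6.2,1],[0,0,0,17.4,-17.3,6.2,1],[0,0,0,17.4,-17.3,6.2,1],[0,0,0,17.4,-17.3,6.2,1]])

```text
time_s: 1.35
eef_pos: [504.7, 38.8, 160.8]
ee_rot: [-0.001, 0.993, 0.119, -0.0]
force: [0.7, -0.9, 0.2]
grip_width: 0.994
```

```bash
python3 g.py 527.3 75.5 110 .239
```

```text
t1.35 pos [504.7  38.8 160.8] yaw 0.238 tilt [-0.001  0.001] F [ 0.7 -0.9  0.2] M [-0.01 -0.06 -0.01] g 0.994 q6 1.18
row [-0.002  0.    -0.001] [ 3.06 -3.02  5.08]
```

Request:
move_arm(series=[[0,0,0,3.06,-3.02,3,1],[0,0,0,3.06,-3.02,5.08,1],[0,0,0,3.06,-3.02,5.08,1],[0,0,0,3.06,-3.02,5.08,1]])

```text
time_s: 1.68
eef_pos: [526.5, 75.7, 109.1]
ee_rot: [-0.001, 0.993, 0.119, -0.002]
force: [0.9, 0.1, 0.8]
grip_width: 1.0
```

```bash
python3 g.py 527.3 75.5 44 .239
python3 - <<'E'
from rig import capture
import cv2
s=capture("scene")["frame"][:,:,::-1]
cv2.imwrite("pics/a1.png",cv2.resize(s[180:340,300:500],(750,600),interpolation=cv2.INTER_CUBIC))
E
```

```text
t1.68 pos [526.5  75.7 109.1] yaw 0.239 tilt [-0.004  0.002] F [0.9 0.1 0.8] M [ 0.01  0.   -0.05] g 1.000 q6 1.25
row [-0.002  0.003  0.   ] [0.09 0.05 6.51]
```

View pics/a1.png

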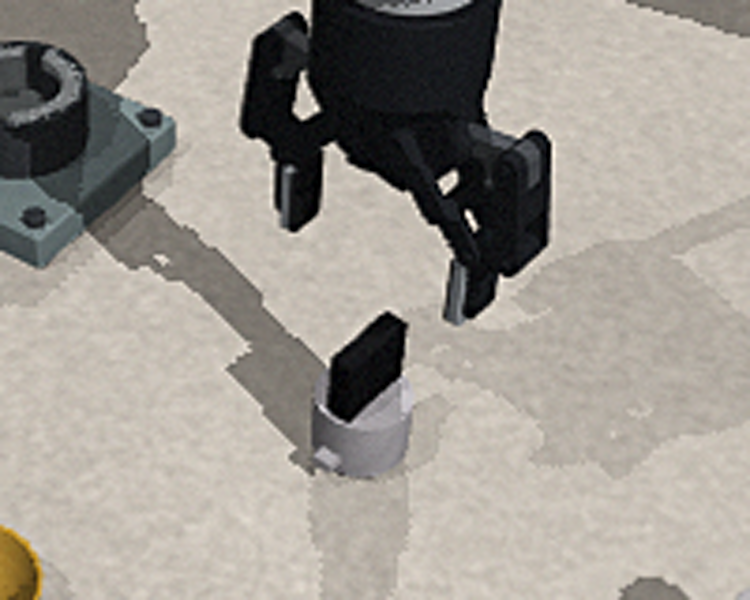

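The fingers, with tips at about (295,225) and (455,315) in the crop, straddle the bar at about (370,365). I'll descend.

Request:
move_arm(series=[[0,0.003,0,0.09,0,4,1],[0,0.003,0,0.09,0,6.4,1],[0,0.003,0,0.09,0,6.4,1],[0,0.003,0,0.09,0,6.4,1]])

```text
time_s: 2.07
eef_pos: [528.3, 74.3, 47.9]
ee_rot: [-0.001, 0.993, 0.118, 0.001]
force: [0.1, -0.3, 0.9]
grip_width: 1.001
```

```bash
python3 g.py 527.3 75.5 43 .239
```

```text
t2.07 pos [528.3  74.3  47.9] yaw 0.237 tilt [0.003 0.002] F [ 0.1 -0.3  0.9] M [ 0.02 -0.1   0.03] g 1.001 q6 1.25
row [-0.001 -0.003 -0.002] [-0.07 -0.14  0.49]
```

Request:
move_arm(series=[[0,0,0,-0.07,-0.14,0.45,0.5],[0,0,0,-0.07,-0.14,0.45,0.3],[0,0,0,-0.07,-0.14,0.45,0.1],[0,0,0,-0.07,-0.14,0.45,0],[0,0,0,-0.07,-0.14,0.45,0]], grip_force=30)

```text
time_s: 2.48
eef_pos: [527.7, 75.5, 44.1]
ee_rot: [-0.001, 0.993, 0.118, 0.002]
force: [-0.3, -0.3, 0.4]
grip_width: 0.296
```

Request:
move_arm(series=[[0,0,0,0,0,0,0],[0,0,0,0,0,0,0],[0,0,0,0,0,0,0],[0,0,0,0,0,0,0]], grip_force=70)

```text
time_s: 2.82
eef_pos: [527.9, 75.6, 44.4]
ee_rot: [-0.001, 0.993, 0.118, 0.002]
force: [-1.2, 1.0, 4.1]
grip_width: 0.156
```

```bash
python3 g.py 527.3 75.5 100 .239
```

```text
t2.82 pos [527.9  75.6  44.4] yaw 0.237 tilt [0.004 0.002] F [-1.2  1.   4.1] M [0.07 0.15 0.  ] g 0.156 q6 1.25
row [-0.001 -0.005 -0.002] [-0.03 -0.01 -5.56]
```

Request:
move_arm(series=[[0,0,0,0,0,-1,0],[0,0,0,0,0,-3,0],[0,0,0,0,0,-6,0],[0,0,0,0,0,-9,0],[0,0,0,0,0,-9,0]])

```text
time_s: 3.23
eef_pos: [529.7, 75.3, 140.0]
ee_rot: [0.0, 0.993, 0.118, 0.007]
force: [1.8, 0.4, -2.7]
grip_width: 0.152
```

```bash
python3 g.py 552.3 -203.3 135 .675
```

```text
t3.23 pos [529.7  75.3 140. ] yaw 0.237 tilt [0.013 0.001] F [ 1.8  0.4 -2.7] M [ 0.01 -0.03  0.02] g 0.152 q6 1.25
row [ 0.005 -0.012 -0.438] [-4.36 27.61  0.5 ]
```

Request:
move_arm(series=[[0,-0.01,-0.1,-0.6,4,0,0],[0,-0.01,-0.2,-1.2,8,0,0],[0,-0.01,-0.3,-1.9,12,0,0],[0,-0.01,-0.4,-2.5,16,0,0],[0,-0.01,-0.438,-3.1,20,0,0]])

```text
time_s: 3.65
eef_pos: [545.9, -128.1, 139.4]
ee_rot: [0.002, 0.943, 0.334, 0.001]
force: [0.2, -0.1, -3.8]
grip_width: 0.15
```

```bash
python3 g.py 552.3 -203.3 138 .675
```

```text
t3.65 pos [ 545.9 -128.1  139.4] yaw 0.680 tilt [ 0.003 -0.003] F [ 0.2 -0.1 -3.8] M [ 0.03 -0.04  0.01] g 0.150 q6 0.45
row [ 0.004 -0.001  0.005] [-4.24  6.25  0.16]
```

Request:
move_arm(series=[[0.004,0,0.005,-2.5,3.8,0.1,0],[0.004,0,0.005,-4.24,6.25,0.15,0],[0.004,0,0.005,-4.24,6.25,0.15,0],[0.004,0,0.005,-4.24,6.25,0.15,0],[0.004,0,0.005,-4.24,6.25,0.15,0]])

```text
time_s: 4.07
eef_pos: [551.8, -202.7, 137.4]
ee_rot: [-0.001, 0.944, 0.331, -0.0]
force: [-0.5, -0.0, -3.6]
grip_width: 0.153
```

```bash
python3 g.py 552.3 -203.3 110 .675
python3 - <<'E'
from rig import capture
import cv2,numpy as np
s=capture("scene")["frame"][:,:,::-1].copy();t=capture("top")["frame"][:,:,::-1].copy()
cv2.imwrite("pics/b_s.png",s);cv2.imwrite("pics/b_t.png",t)
cv2.imwrite("pics/b1.png",cv2.resize(s[130:250,245:365],(600,600),interpolation=cv2.INTER_CUBIC))
E
```

```text
t4.07 pos [ 551.8 -202.7  137.4] yaw 0.675 tilt [-0.001  0.002] F [-0.5 -0.  -3.6] M [ 0.07 -0.04 -0.05] g 0.153 q6 0.34
row [-0.002 -0.     0.   ] [0.   0.08 2.74]
```

View pics/b1.png

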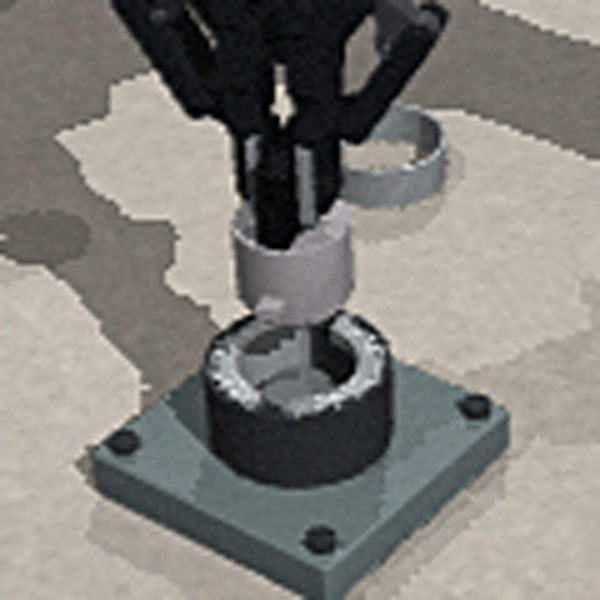

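The cell hangs over the collar, with its near lug at about (270,305) in line with the near notch at (275,400). I'll go down gently and watch the lateral force.

Request:
move_arm(series=[[0,0,0,0,0.07,1.5,0],[0,0,0,0,0.07,3,0],[0,0,0,0,0.07,3.5,0],[0,0,0,0,0.07,3.7,0],[0,0,0,0,0.07,3.7,0]])

```text
time_s: 4.58
eef_pos: [552.7, -202.0, 101.0]
ee_rot: [-0.001, 0.943, 0.332, -0.0]
force: [0.4, 0.1, -3.3]
grip_width: 0.148
```

```bash
python3 g.py 552.3 -203.3 96 .675
```

```text
t4.58 pos [ 552.7 -202.   101. ] yaw 0.678 tilt [-0.001  0.001] F [ 0.4  0.1 -3.3] M [ 0.04 -0.02  0.  ] g 0.148 q6 0.34
row [-0.001 -0.     0.003] [-0.11  0.08  0.5 ]
```

Request:
move_arm(series=[[0,0,0,-0.11,0.08,0.2,0],[0,0,0,-0.11,0.08,0.4,0],[0,0,0,-0.11,0.08,0.5,0],[0,0,0,-0.11,0.08,0.5,0]])

```text
time_s: 4.92
eef_pos: [552.3, -203.3, 96.0]
ee_rot: [-0.001, 0.943, 0.332, -0.0]
force: [0.4, -0.8, -3.8]
grip_width: 0.15
```

```bash
python3 g.py 552.3 -203.3 92.5 .675
```

```text
t4.92 pos [ 552.3 -203.3   96. ] yaw 0.678 tilt [-0.001  0.001] F [ 0.4 -0.8 -3.8] M [ 0.01 -0.03  0.04] g 0.150 q6 0.34
row [-0.001 -0.     0.003] [-0.    0.    0.35]
```

Request:
move_arm(series=[[0,0,0,0,0,0.1,0],[0,0,0,0,0,0.2,0],[0,0,0,0,0,0.3,0],[0,0,0,0,0,0.3,0]])

```text
time_s: 5.25
eef_pos: [552.2, -203.3, 92.8]
ee_rot: [-0.001, 0.943, 0.332, -0.0]
force: [0.0, -0.2, -3.7]
grip_width: 0.151
```

Request:
move_arm(series=[[0,0,0,0,0,0.05,0],[0,0,0,0,0,0.1,0],[0,0,0,0,0,0.15,0],[0,0,0,0,0,0.15,0]])

```text
time_s: 5.58
eef_pos: [552.2, -203.2, 91.2]
ee_rot: [-0.001, 0.943, 0.332, -0.0]
force: [0.1, 1.3, -3.8]
grip_width: 0.151
```

```bash
python3 g.py 552.3 -203.3 90 .675
```

```text
t5.58 pos [ 552.2 -203.2   91.2] yaw 0.677 tilt [-0.001  0.002] F [ 0.1  1.3 -3.8] M [ 0.05  0.02 -0.06] g 0.151 q6 0.34
row [-0.002 -0.     0.002] [0.01 0.01 0.12]
```

Request:
move_arm(series=[[0,0,0,0,0,0.07,0],[0,0,0,0,0,0.15,0],[0,0,0,0,0,0.2,0],[0,0,0,0,0,0.2,0]])

```text
time_s: 5.92
eef_pos: [552.3, -203.3, 89.6]
ee_rot: [-0.001, 0.943, 0.332, -0.0]
force: [-1.8, 1.2, 2.9]
grip_width: 0.149
```

Request:
move_arm(series=[[0,0,0,0,0,0.07,0],[0,0,0,0,0,0.15,0],[0,0,0,0,0,0.2,0],[0,0,0,0,0,0.2,0]])

```text
time_s: 6.25
eef_pos: [552.3, -203.3, 87.7]
ee_rot: [-0.001, 0.943, 0.332, 0.0]
force: [-2.4, 1.4, 4.0]
grip_width: 0.154
```

```bash
python3 g.py 552.3 -203.3 80 .675
```

```text
t6.25 pos [ 552.3 -203.3   87.7] yaw 0.678 tilt [-0.     0.001] F [-2.4  1.4  4. ] M [0.22 0.38 0.01] g 0.154 q6 0.34
row [-0.001 -0.     0.003] [-0.   -0.    0.77]
```

Request:
move_arm(series=[[0,0,0,-0.01,-0.04,0.1,0],[0,0,0,-0.01,-0.04,0.2,0],[0,0,0,-0.01,-0.04,0.3,0],[0,0,0,-0.01,-0.04,0.4,0],[0,0,0,-0.01,-0.04,0.4,0]])

```text
time_s: 6.67
eef_pos: [552.3, -203.2, 84.0]
ee_rot: [-0.0, 0.943, 0.332, 0.0]
force: [-2.6, 0.2, 8.0]
grip_width: 0.149
```

```bash
python3 g.py 552.3 -203.3 79.2 .675
```

```text
t6.67 pos [ 552.3 -203.2   84. ] yaw 0.678 tilt [0.001 0.001] F [-2.6  0.2  8. ] M [ 0.23  0.37 -0.02] g 0.149 q6 0.34
row [-0.    -0.001  0.003] [-0.    0.01  0.48]
```

Request:
move_arm(series=[[0,0,0,-0.04,-0.03,0.1,0],[0,0,0,-0.04,-0.03,0.2,0],[0,0,0,-0.04,-0.03,0.3,0],[0,0,0,-0.04,-0.03,0.4,0],[0,0,0,-0.04,-0.03,0.48,0]])

```text
time_s: 7.08
eef_pos: [552.2, -203.3, 80.0]
ee_rot: [0.0, 0.943, 0.332, 0.001]
force: [-1.7, 2.5, 9.9]
grip_width: 0.154
```

Request:
move_arm(series=[[0,0,0,0,0,0.02,0],[0,0,0,0,0,0.04,0],[0,0,0,0,0,0.04,0]])

```text
time_s: 7.33
eef_pos: [552.4, -203.3, 80.3]
ee_rot: [0.0, 0.943, 0.332, 0.001]
force: [-4.7, 2.0, 10.8]
grip_width: 0.152
```

```bash
python3 g.py 552.3 -203.3 78.9 .675
```

```text
t7.33 pos [ 552.4 -203.3   80.3] yaw 0.678 tilt [ 0.002 -0.   ] F [-4.7  2.  10.8] M [ 0.46  0.76 -0.01] g 0.152 q6 0.34
row [ 0.002 -0.002  0.003] [-0.   -0.01  0.14]
```

Request:
move_arm(series=[[0.002,-0.002,0,-0.06,-0.05,0.1,0],[0.002,-0.002,0,-0.06,-0.05,0.2,0],[0.002,-0.002,0,-0.06,-0.05,0.25,0],[0.002,-0.002,0,-0.06,-0.05,0.25,0]])

```text
time_s: 7.67
eef_pos: [552.3, -203.3, 78.8]
ee_rot: [0.0, 0.943, 0.332, 0.001]
force: [-1.4, 1.7, 11.4]
grip_width: 0.151
```

```bash
python3 g.py 552.3 -203.3 78.9 .675
```

```text
t7.67 pos [ 552.3 -203.3   78.8] yaw 0.678 tilt [ 0.002 -0.   ] F [-1.4  1.7 11.4] M [0.63 0.33 0.06] g 0.151 q6 0.34
row [ 0.001 -0.001  0.003] [ 0.01  0.   -0.01]
```

Request:
move_arm(series=[[0,0,0.05,0,0,0.05,0],[0,0,0.1,0,0,0.05,0],[0,0,0.15,0,0,0.05,0],[0,0,0.2,0,0,0.05,0]])

```text
time_s: 8.0
eef_pos: [553.1, -203.8, 79.5]
ee_rot: [0.001, 0.972, 0.235, 0.002]
force: [-1.9, 0.8, 11.1]
grip_width: 0.153
```

```bash
python3 g.py 552.3 -203.3 78.9 -.755
```

```text
t8.00 pos [ 553.1 -203.8   79.5] yaw 0.475 tilt [ 0.004 -0.002] F [-1.9  0.8 11.1] M [0.14 0.22 0.07] g 0.153 q6 0.54
row [ 1.00e-03 -5.00e-03  1.23e+00] [-0.05 -0.08  0.06]
```

Request:
move_arm(series=[[0.001,-0.004,0.08,-0.05,-0.07,0.08,0],[0.001,-0.004,0.16,-0.05,-0.07,0.08,0],[0.001,-0.004,0.24,-0.05,-0.07,0.08,0],[0.001,-0.004,0.32,-0.05,-0.07,0.08,0],[0.001,-0.004,0.4,-0.05,-0.07,0.08,0]])

```text
time_s: 8.42
eef_pos: [553.3, -204.0, 80.0]
ee_rot: [0.002, 0.999, 0.036, 0.001]
force: [-1.1, 0.1, 10.8]
grip_width: 0.152
```

```bash
python3 g.py 552.3 -203.3 78.9 -.755
```

```text
t8.42 pos [ 553.3 -204.    80. ] yaw 0.071 tilt [ 0.003 -0.004] F [-1.1  0.1 10.8] M [0.03 0.15 0.06] g 0.152 q6 0.95
row [ 0.003 -0.004  0.826] [-0.09 -0.08  0.11]
```

Request:
move_arm(series=[[0.002,-0.003,0.08,-0.04,-0.04,0.15,0],[0.002,-0.003,0.16,-0.04,-0.04,0.18,0],[0.002,-0.003,0.24,-0.04,-0.04,0.18,0],[0.002,-0.003,0.32,-0.04,-0.04,0.18,0],[0.002,-0.003,0.4,-0.04,-0.04,0.18,0]])

```text
time_s: 8.83
eef_pos: [553.4, -204.1, 79.3]
ee_rot: [0.001, 0.986, -0.165, 0.001]
force: [-3.0, 0.9, 11.3]
grip_width: 0.153
```

```bash
python3 g.py 552.6 -203.5 78.9 -.755
```

```text
t8.83 pos [ 553.4 -204.1   79.3] yaw -0.332 tilt [ 0.002 -0.003] F [-3.   0.9 11.3] M [0.21 0.56 0.12] g 0.153 q6 1.35
row [ 0.001 -0.003  0.423] [-0.09 -0.03  0.04]
```

Request:
move_arm(series=[[0.001,-0.002,0.06,-0.06,-0.02,0.12,0],[0.001,-0.002,0.12,-0.06,-0.02,0.14,0],[0.001,-0.002,0.18,-0.06,-0.02,0.14,0],[0.001,-0.002,0.24,-0.06,-0.02,0.14,0],[0.001,-0.002,0.3,-0.06,-0.02,0.14,0]])

```text
time_s: 9.25
eef_pos: [553.4, -204.1, 79.0]
ee_rot: [0.001, 0.95, -0.312, 0.002]
force: [-1.6, 1.0, 10.9]
grip_width: 0.151
```

```bash
python3 g.py 552.6 -203.5 78.9 -.755
python3 - <<'E'
from rig import capture
import cv2,numpy as np
s=capture("scene")["frame"][:,:,::-1].copy()
cv2.imwrite("pics/c1.png",cv2.resize(s[130:250,245:365],(600,600),interpolation=cv2.INTER_CUBIC))
E
```

```text
t9.25 pos [ 553.4 -204.1   79. ] yaw -0.635 tilt [ 0.002 -0.003] F [-1.6  1.  10.9] M [0.16 0.6  0.13] g 0.151 q6 1.65
row [ 0.    -0.004  0.12 ] [-0.1  -0.01  0.01]
```

View pics/c1.png

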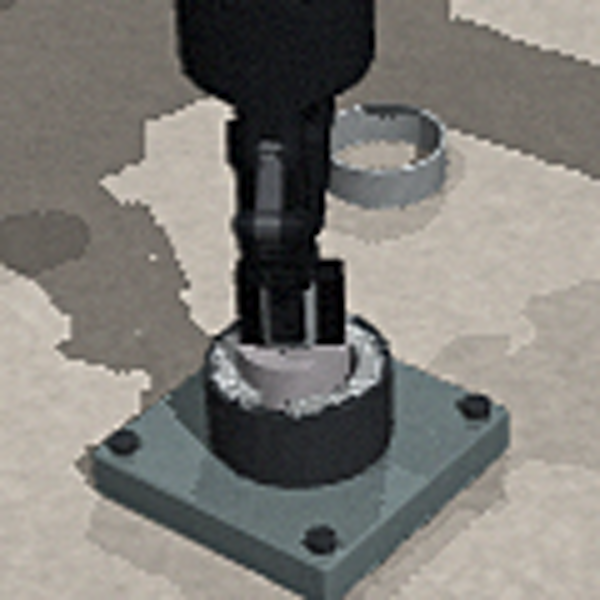

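The cell at (300,370) sits low in the collar and the bar is turning with the fingers. Small steps onto the stop next.

Request:
move_arm(series=[[0,-0.002,0.03,-0.04,0,0.1,0],[0,-0.002,0.06,-0.04,0,0.12,0],[0,-0.002,0.08,-0.04,0,0.12,0],[0,-0.002,0.08,-0.04,0,0.12,0]])

```text
time_s: 9.63
eef_pos: [553.3, -204.3, 78.8]
ee_rot: [0.001, 0.936, -0.352, 0.001]
force: [-3.7, 0.8, 11.1]
grip_width: 0.153
```

```bash
python3 g.py 552.6 -203.5 78.9 -.755
```

```text
t9.63 pos [ 553.3 -204.3   78.8] yaw -0.719 tilt [ 0.002 -0.003] F [-3.7  0.8 11.1] M [0.21 0.62 0.2 ] g 0.153 q6 1.74
row [ 0.001 -0.003  0.036] [-0.11 -0.01 -0.01]
```

Request:
move_arm(series=[[0,-0.002,0.02,-0.04,0,0.1,0],[0,-0.002,0.04,-0.04,0,0.12,0],[0,-0.002,0.04,-0.04,0,0.12,0]])

```text
time_s: 9.88
eef_pos: [552.9, -204.8, 78.7]
ee_rot: [0.001, 0.929, -0.37, 0.001]
force: [-7.3, -0.7, 12.8]
grip_width: 0.153
```

```bash
python3 g.py 552.6 -203.5 78.9 -.755
```

```text
t9.88 pos [ 552.9 -204.8   78.7] yaw -0.759 tilt [ 0.    -0.003] F [-7.3 -0.7 12.8] M [-0.13  1.27  0.52] g 0.153 q6 1.78
row [ 0.002 -0.002 -0.004] [-0.11 -0.07 -0.02]
```

Request:
move_arm(series=[[0,0,0.01,-0.03,0,-0.1,0],[0,0,0.01,-0.03,0,-0.2,0],[0,0,0.01,-0.03,0,-0.3,0],[0,0,0.01,-0.03,0,-0.4,0]])

```text
time_s: 10.22
eef_pos: [552.5, -204.6, 82.0]
ee_rot: [0.002, 0.927, -0.375, 0.0]
force: [0.3, -2.0, -6.0]
grip_width: 0.151
```

```bash
python3 g.py 552.6 -203.5 83.4 -.755
```

```text
t10.22 pos [ 552.5 -204.6   82. ] yaw -0.768 tilt [-0.    -0.003] F [ 0.3 -2.  -6. ] M [-0.39 -0.16  0.81] g 0.151 q6 1.79
row [ 0.003 -0.002 -0.013] [-0.07 -0.08 -0.14]
```

Request:
move_arm(series=[[0.002,0,-0.01,-0.03,-0.04,0,0],[0.002,0,-0.025,-0.03,-0.04,0,0],[0.002,0,-0.025,-0.03,-0.04,0,0]])

```text
time_s: 10.47
eef_pos: [552.7, -204.7, 82.9]
ee_rot: [0.001, 0.932, -0.363, 0.001]
force: [-3.4, -2.1, 5.9]
grip_width: 0.152
```

```bash
python3 g.py 552.6 -203.5 83.4 -.755
```

```text
t10.47 pos [ 552.7 -204.7   82.9] yaw -0.743 tilt [ 0.002 -0.003] F [-3.4 -2.1  5.9] M [-0.54  0.66  0.08] g 0.152 q6 1.76
row [ 0.001 -0.003  0.012] [-0.09 -0.08 -0.05]
```

Request:
move_arm(series=[[0,0,0,-0.03,-0.03,-0.04,0],[0,0,0,-0.03,-0.03,-0.08,0],[0,0,0,-0.03,-0.03,-0.08,0]])

```text
time_s: 10.72
eef_pos: [552.7, -204.6, 83.5]
ee_rot: [0.001, 0.932, -0.363, 0.001]
force: [-0.4, -5.0, -2.2]
grip_width: 0.153
```

```bash
python3 g.py 552.6 -203.5 83.4 -.755
```

```text
t10.72 pos [ 552.7 -204.6   83.5] yaw -0.743 tilt [ 0.002 -0.003] F [-0.4 -5.  -2.2] M [-0.95  0.18  0.08] g 0.153 q6 1.76
row [ 0.001 -0.003  0.012] [-0.08 -0.07  0.01]
```

Request:
move_arm(series=[[0,0,0,0.03,0.03,0,0],[0,0,0,0.03,0.03,0,0]])

```text
time_s: 10.88
eef_pos: [552.7, -204.7, 83.4]
ee_rot: [0.001, 0.932, -0.363, 0.001]
force: [-1.4, -2.1, -0.2]
grip_width: 0.152
```

```bash
python3 g.py 552.6 -203.5 83.4 -.755
```

```text
t10.88 pos [ 552.7 -204.7   83.4] yaw -0.743 tilt [ 0.002 -0.002] F [-1.4 -2.1 -0.2] M [-0.26  0.19  0.1 ] g 0.152 q6 1.76
row [ 0.    -0.003  0.012] [-0.09 -0.09  0.  ]
```

Request:
move_arm(series=[[0,0,-0.03,0,0,0,0],[0,0,-0.06,0,0,0,0],[0,0,-0.06,0,0,0,0]])

```text
time_s: 11.13
eef_pos: [552.7, -204.5, 83.5]
ee_rot: [0.001, 0.942, -0.335, 0.001]
force: [-0.8, -1.6, -0.9]
grip_width: 0.147
```

```bash
python3 g.py 552.6 -203.5 83.4 -.755
```

```text
t11.13 pos [ 552.7 -204.5   83.5] yaw -0.682 tilt [ 0.002 -0.002] F [-0.8 -1.6 -0.9] M [-0.29  0.15 -0.02] g 0.147 q6 1.70
row [ 0.    -0.002  0.073] [-0.07 -0.07  0.01]
```

Request:
move_arm(series=[[0,0,-0.02,0,0,0,0],[0,0,-0.04,0,0,0,0],[0,0,-0.04,0,0,0,0]])

```text
time_s: 11.38
eef_pos: [552.7, -204.7, 83.4]
ee_rot: [0.001, 0.949, -0.315, 0.001]
force: [-1.4, -2.3, -0.9]
grip_width: 0.155
```

```bash
python3 g.py 552.6 -203.5 83.4 -.755
```

```text
t11.38 pos [ 552.7 -204.7   83.4] yaw -0.642 tilt [ 0.002 -0.002] F [-1.4 -2.3 -0.9] M [-0.62  0.24 -0.37] g 0.155 q6 1.66
row [ 0.    -0.002  0.113] [-0.07 -0.09  0.  ]
```

It turned back about 0.06 rad freely, then met opposing torque, so the lugs are in the pockets. I'll return to neutral and release.

Request:
move_arm(series=[[0,0,0.03,0.02,0.02,0,0],[0,0,0.06,0.02,0.02,0,0],[0,0,0.06,0.02,0.02,0,0]])

```text
time_s: 11.63
eef_pos: [552.7, -204.7, 83.4]
ee_rot: [0.0, 0.939, -0.344, 0.001]
force: [-0.4, -0.5, -0.9]
grip_width: 0.15
```

```bash
python3 g.py 552.6 -203.5 83.4 -.755
```

```text
t11.63 pos [ 552.7 -204.7   83.4] yaw -0.703 tilt [ 0.002 -0.001] F [-0.4 -0.5 -0.9] M [-0.24  0.17 -0.  ] g 0.150 q6 1.72
row [-0.    -0.002  0.052] [-0.09 -0.08  0.  ]
```

Request:
move_arm(series=[[0,0,0,0,0,0,0.25],[0,0,0,0,0,-0.05,0.5],[0,0,0,0,0,-0.1,0.8],[0,0,0,0,0,-0.2,1],[0,0,0,0,0,-0.2,1]])

```text
time_s: 12.05
eef_pos: [552.9, -204.6, 85.8]
ee_rot: [0.0, 0.939, -0.344, 0.001]
force: [1.0, 0.6, -0.2]
grip_width: 0.808
```

```bash
python3 g.py 552.6 -203.5 83.4 -.755
```

```text
t12.05 pos [ 552.9 -204.6   85.8] yaw -0.702 tilt [ 0.002 -0.002] F [ 1.   0.6 -0.2] M [-0.01 -0.01 -0.01] g 0.808 q6 1.72
row [-0.    -0.003  0.053] [-0.1  -0.07  0.24]
```

Rise straight up clear of the bar.

Request:
move_arm(series=[[0,0,0,0,0,-1,1],[0,0,0,0,0,-4,1],[0,0,0,0,0,-8,1],[0,0,0,0,0,-12,1],[0,0,0,0,0,-12,1]])

```text
time_s: 12.47
eef_pos: [555.0, -205.8, 214.9]
ee_rot: [0.002, 0.939, -0.344, 0.008]
force: [-0.6, -1.0, 1.0]
grip_width: 0.998
```

Request:
move_arm(series=[[0,0,0,-4,0,0,1],[0,0,0,-8,0,0,1],[0,0,0,-12,0,0,1],[0,0,0,-16,0,0,1],[0,0,0,-16,0,0,1]])

```text
time_s: 12.88
eef_pos: [428.2, -98.3, 211.9]
ee_rot: [0.001, 0.939, -0.343, 0.006]
force: [0.4, -0.8, 0.6]
grip_width: 1.002
```

```bash
python3 g.py
python3 - <<'E'
from rig import capture
import cv2,numpy as np
from ov import circ,box
from h import proj
ims=[]
for n,(X,Y,W) in (("scene",(255,160,100)),("top",(325,214,100))):
    s=capture(n)["frame"][:,:,::-1].copy(); cv2.imwrite(f"pics/e_{n}.png",s)
    a=cv2.resize(s[Y:Y+W,X:X+W],(400,400),interpolation=cv2.INTER_CUBIC);b=a.copy()
    x,y=552.5,-203.6
    for P,c in((box(x,y,-.70,22,7,115),(0,0,255)),(box(x,y,-.70,22,7,79),(0,255,255)),(circ(x,y,79,24),(0,255,0)),(circ(x,y,61,39.5),(255,0,0))):
        q=(proj(n,P)-[X,Y]+.5)*4-.5; cv2.polylines(b,[np.round(q*8).astype(np.int32)],False,c,1,cv2.LINE_AA,3)
    cv2.imwrite(f"pics/e1_{n}.png",np.hstack([a,b]))
E
```

```text
t12.88 pos [428.2 -98.3 211.9] yaw -0.700 tilt [ 0.011 -0.007] F [ 0.4 -0.8  0.6] M [-0.02 -0.07 -0.05] g 1.002 q6 1.78
```

View pics/e1_scene.png

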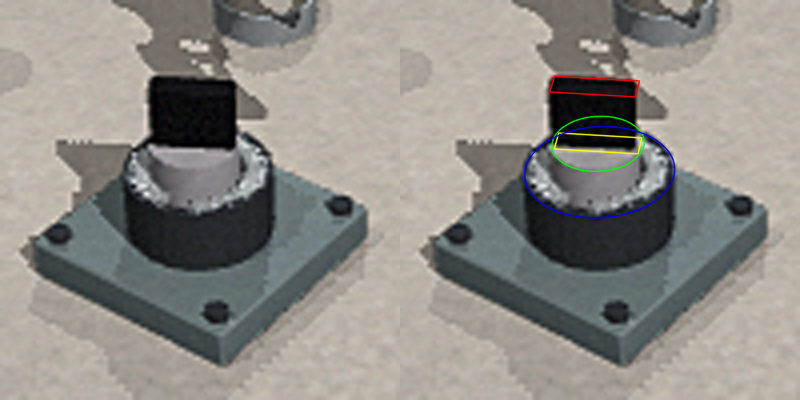

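View pics/e1_top.png

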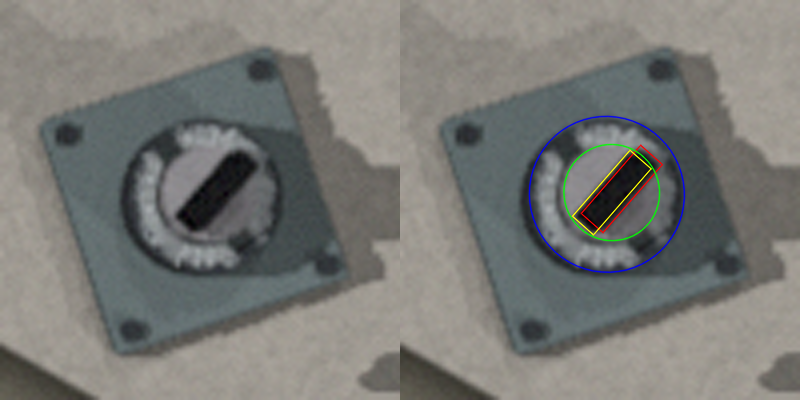

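View pics/e_top.png

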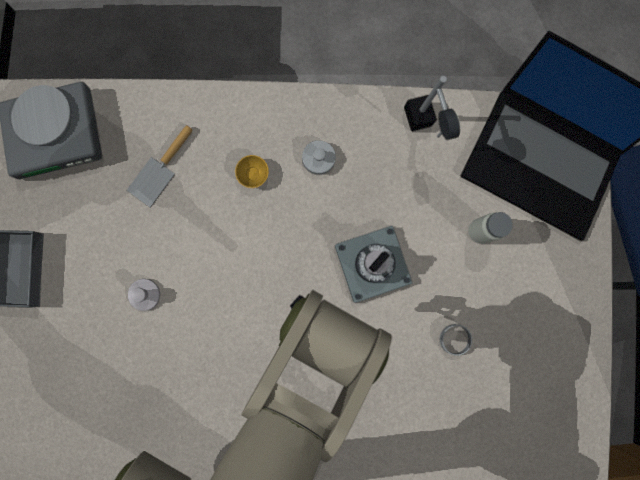

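The bar, at (375,261) in the top view, stands about a quarter turn past the notches. Its top edge lies close to the locked-height overlay, and the bystanders sit at their starting pixels. Handing in.

```bash
python3 -c "
from rig import job
print(job.finish_job())"
```

```text
the job is handed in; nothing more can be done
None
```

I picked up the cell by its bar and lowered it into the collar with the lugs in the notches, which I had found by picture at about 0.32 rad from the seat's x axis. I pushed it down with about 15 N and turned it clockwise about 1.43 rad to the stop. Then I eased it up into the pockets, let go and backed off. The job was handed in at about 13 s.

**Checks that agreed**
- **Height:** before release, the gripper height put cell_mid at about 77 mm, in the 75.5 to 79.5 mm window. This assumes the cell did not slip in the grip.
- **Lock:** it gave about 0.06 rad of free play anticlockwise, then resisted at 0.37 N m.
- **Pictures:** the cell stands upright and the bar is about a quarter turn past the notches. The bystanders are at the same pixels as at the start.

**Less certain**
- **Overshoot at the stop:** while easing up I briefly leaned on the stop at about 0.8 N m, so the lugs hung until I backed off 0.025 rad. The wrist force stayed under about 15 N at every reading.
- **Picture overlays:** the final overlays sit about 1 to 2 mm off the cell and collar, which is within the camera calibration. They cannot confirm the height or centring to the millimetre.

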